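# Set the ball vice level in its ring stand

## Task

Take the small ball vice out of its sloped wooden rest and set it down in the ring of the steel stand, ball down and jaws up, so that it sits upright, level and centred in the ring, then let go. The ring is clamped at an unknown height on its rod: feel or look for it so that the vice never drops, and leave the things lying around where they are.

Things in the scene. Friction and masses are not known exactly. Their poses are not given: they have to be found in the camera images.
- vice: Ball vice, about 0.6 kg: steel ball, 68 mm diameter, carrying a block-shaped aluminium two-jaw vice. Origin at the ball's centre; own z runs from there up through the jaws (upright: z vertical). At the start the ball sits in the wooden rest with z leaning 35 degrees from vertical, towards the rest's -x; its y is level. Friction keeps it at whatever tilt it is left: it does not right itself.
- vice_jaws (a point): Good place to grip the ball vice: middle of the jaw block, 50 mm above the ball's centre, axes as the vice's. The block is 60 mm long (x), 32 mm wide (y) between two flat parallel sides facing +y and -y, and spans 27 to 65 mm above the ball's centre. A clamping screw (13 mm head) sticks out 9 mm at both x ends.
- rest: Plywood rest, fixed to the bench: a board 110 x 100 x 18 mm sloping at 35 degrees (low edge at own -x, high edge 92 mm up at +x) with a 57 mm through hole in its middle. Origin on the bench; the hole's upper mouth is centred 60 mm above it. The ball's centre is 19 mm off the board's face, square to it.
- stand: Ring stand, fixed: base plate 150 x 100 x 12 mm, rod (12 mm thick, top 110 mm up) at own x = +78 mm, and a level, rigid steel ring clamped to it (inside 54, outside 76, 12 mm thick). Origin on the bench right below the ring's centre. The ring's upper face is 55 to 95 mm above the bench, not reported: see or feel it. Seated, the ball's centre is 21 mm above that face.
- tape: Bystander: tape measure, 62 x 34 x 60 mm, standing on the bench; origin under its centre. Leave it alone.
- offcut: Bystander: wooden offcut 50 x 160 x 28 mm lying on the bench; origin under its centre. Leave it alone.
- glue: Bystander: white plastic bottle, 58 mm diameter, 150 mm high, standing on the bench; origin under its centre. Leave it alone.
Mind the look-alikes: they are no part of the job. What is shaped like the vice but blue or red is not meant.

How it is judged:
By the outcome, as a careful person would: the job done as asked, in the order asked, and still so for the second after the job is handed in, with the robot touching nothing.
It also fails if it takes over 43 s, if anything falls off the work surface, if the arm or the gripper's body presses on something with over 40 N, if the wrist force passes 120 N, or if a joint passes its speed limit or range.

## Robot

A 6-joint arm with a two-finger parallel gripper is mounted at the origin on the work surface. World frame = base frame: x ahead of the robot, y to its left, z up, the work surface at z = 0. Lengths are in m, angles in rad, forces in N, time in s.
With the tool pointing down it reaches from about 0.25 to 0.775 m from the base axis. Payload 4 kg.
Tool frame: the origin (TCP) lies at the centre of the arm's flange, where the gripper is bolted on; the fingertips stand 199 mm ahead of it and the grasp point (between the pads) lies 180 mm ahead of it (robot.tcp_to_tips is the distance from the TCP to the fingertips, in m); z points along the fingers, y is the line along which they close (so a half turn about z gives the same grasp; the last joint's range is limited). The gripper opens to 94 mm and grips with 3 to 60 N. Pads are 16 mm wide; open, the fingers measure 119 mm over their backs; the gripper's body (75 mm by 177 mm) begins 78 mm behind the grasp point.
Start: joints at [1.056, 0.087, 1.371, -0, 1.684, -0.103], TCP at [0.22, 0.504, 0.405] pointing down, gripper open.
Joint ranges: [-3.1, 3.1], [-0.76, 2.03], [0.27, 2.55], [-1.08, 4.22], [0.17, 2.65], [-2.57, 2.57]. Speed limits (rad/s): [2.79, 2.79, 3.14, 3.14, 3.14, 3.14].

## Interface

Orientations are given as [roll, pitch, yaw] about the fixed x, y, z axes, in that order (R = Rz(yaw) Ry(pitch) Rx(roll)).
In Python, from bench import telemetry, snapshot, ticket, robot gives the robot as it stands.
- The arm moves only by the tool apply_moves, never from a script. Its argument "moves" is a list that holds one entry, the list of rows, each a list of 5 numbers: the shift along the tool's x, y, z in units of 50 mm (1.0 is 50 mm), then the turn about the tool's z in units of 10 degrees (1.0 is 10 degrees), then the closure, from 0 (fully open) to 1 (shut). A call has 1 to 10 rows; each row is the pose to reach, as a shift and turn from the pose commanded when the call began, along the tool's axes at that moment; what a row does not reach only later rows make up. A row lasts 1/8 s, in which the tool goes at most 62.5 mm and 10.7 degrees, less where a joint would pass 70% of its speed; a pose out of reach is approached as far as the arm can. A call with a gripper value outside its range is refused whole. The fingers move at their own pace and stop on an object; the grip force is fixed at half the most. Time passes only in rows, so rows that repeat a pose let the fingers close. It gives the time, the measured TCP pose, the force, the opening and the grip force at its end, in the units of the state.
- telemetry.get_obs(): the state, without advancing time (a new reading comes with each control period).
- snapshot(name): name is "scene" or "top" or "wrist"; returns a dict with "image" (480x640x3 uint8, red, green, blue), "fovy" (degrees; the focal length in pixels is half the picture's height over the tangent of half this angle, whatever the lens; pixels are square), "cx", "cy" (the principal point, pixels), "R" (3x3) and "t" (3): a world point X has camera coordinates R X + t. Camera axes: x right, y down, z forward; pixel columns grow to the right and rows downward; lengths in m; the calibration is good to about 2 mm. A picture is of the moment at which its call begins. There is no depth.
- ticket.close_job(): hands the job in; it is judged then, once.
The state is a dict: "time": time; "joint_positions": joint angles; "qvel": joint speeds; "joint_torque": joint torques, N m; "tool_pos": TCP position; "ee_rot": TCP orientation; "wrist_force": force on the tool from outside, world axes, zero at the start; "wrist_torque": the same for the moment, N m; "width": finger opening in m; "finger_force": force on a finger pad.
Only numpy, scipy, OpenCV 4.12 (cv2) and the standard library are available. Lean on these libraries where they do the work, as an engineer would, in place of code of your own. Each camera call takes 0.05 s, during which the arm holds its last target. There are 200 camera calls.

## Working session

There is one attempt and no reset: what is moved stays moved. The work goes in short steps, Python scripts to look and compute and a tool call to move; the robot and the scene stay as the last step left them, time stands still between calls to the robot, and variables do not carry over. Pictures are saved under pics/ and viewed, at most 10 in all, crops included, and the job is handed in when it is done.

Besides the shell and the picture viewer there is one more tool, called after ">>>" as name([rows], argument=value, ...), one row to a line, values as JSON. apply_moves: Moves the arm, as the interface text tells. Its arguments: {"type":"object","properties":{"moves":{"type":"array","items":{"type":"array","items":{"type":"array","items":{"type":"number"}}}}},"required":["moves"]}

```bash
mkdir -p pics; cat > h.py <<'E'
import numpy as np,cv2
from bench import telemetry,snapshot,ticket,robot
def save(s,f,crop=None,k=1):
    im=s["image"][:,:,::-1]
    if crop: x0,y0,x1,y1=crop; im=im[y0:y1,x0:x1]
    cv2.imwrite("pics/"+f,cv2.resize(im,None,fx=k,fy=k,interpolation=cv2.INTER_CUBIC))
def foc(s): return 240/np.tan(np.radians(s["fovy"])/2)
def ray(s,u,v):
    R=np.array(s["R"]);t=np.array(s["t"]);f=foc(s)
    d=R.T@np.array([(u-s["cx"])/f,(v-s["cy"])/f,1]);return -R.T@t,d
def atz(s,u,v,z):
    c,d=ray(s,u,v);return c+d*(z-c[2])/d[2]
def proj(s,X):
    p=np.array(s["R"])@np.array(X)+np.array(s["t"]);f=foc(s);return np.array([s["cx"]+f*p[0]/p[2],s["cy"]+f*p[1]/p[2]])
def tri(obs):
    A=np.zeros((3,3));b=np.zeros(3)
    for s,u,v in obs:
        c,d=ray(s,u,v);d=d/np.linalg.norm(d);P=np.eye(3)-np.outer(d,d);A+=P;b+=P@c
    X=np.linalg.solve(A,b);return X
E
python3 - <<'E'
from h import *
import pickle
S={n:snapshot(n) for n in("scene","top")}
pickle.dump(S,open("s.pkl","wb"))
for n in S: save(S[n],n+".png"); s=S[n]; print(n,s["fovy"],s["cx"],s["cy"],(-np.array(s["R"]).T@np.array(s["t"])).round(3),np.array(s["R"])[2].round(2))
o=telemetry.get_obs();print({k:np.round(o[k],3) for k in("time","tool_pos","ee_rot","wrist_force","width")})
E
```

```text
scene 52.76034437025348 317.05501345287456 231.70335433879148 [1.181 0.276 1.131] [-0.49 -0.21 -0.85]
top 55.39870660458944 308.69570506791985 238.89856036826566 [ 3.670e-01 -1.000e-03  1.079e+00] [ 0.22 -0.   -0.97]
{'time': np.float64(0.1), 'tool_pos': array([0.22 , 0.504, 0.404]), 'ee_rot': array([-3.14, -0.  ,  2.73]), 'wrist_force': array([0.129, 0.11 , 0.258]), 'width': np.float64(0.094)}
```

View pics/scene.png

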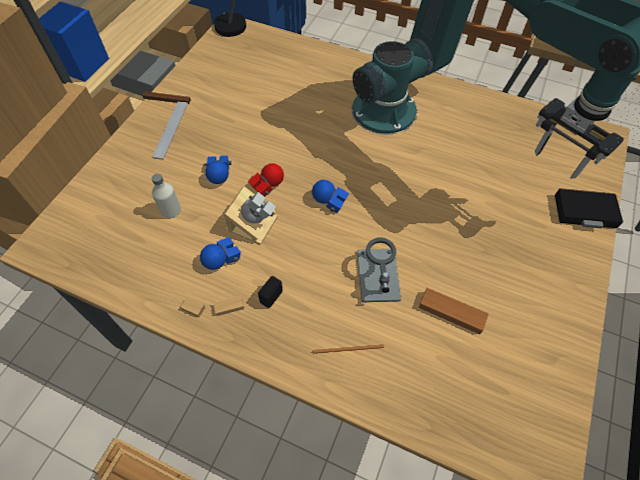

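View pics/top.png

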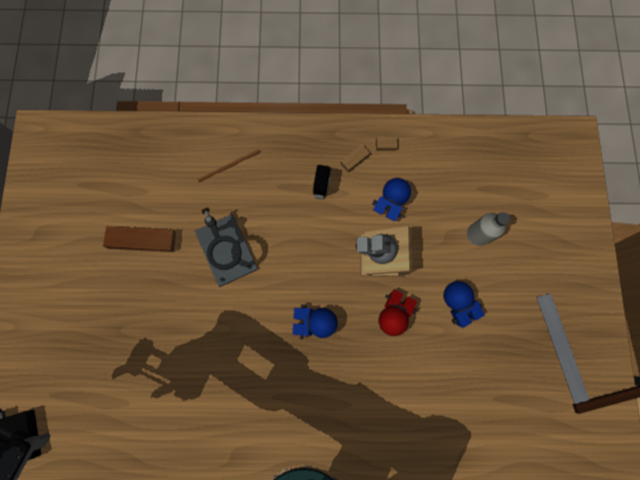

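The grey vice in the plywood rest is at scene (258,208) / top (378,248). The look-alikes are blue at scene (217,170), (325,193) and (215,255), and red at (268,178). Only the grey one sits in the rest. The stand is at scene (379,270) / top (227,250). Next is an enlarged crop to confirm this and measure.

```bash
python3 - <<'E'
from h import *
import pickle
S=pickle.load(open("s.pkl","rb"))
def c(n,x,y,w=80,h=60,k=5):
    im=S[n]["image"][y:y+h,x:x+w,::-1]; return cv2.resize(im,None,fx=k,fy=k,interpolation=cv2.INTER_CUBIC)
m=np.vstack([np.hstack([c("scene",215,185),c("top",345,220)]),np.hstack([c("scene",340,235,80,60),c("top",190,215,80,60)])])
m=cv2.convertScaleAbs(m,alpha=1.4)
cv2.imwrite("pics/crop.png",m)
E
```

```text
(no output)
```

View pics/crop.png

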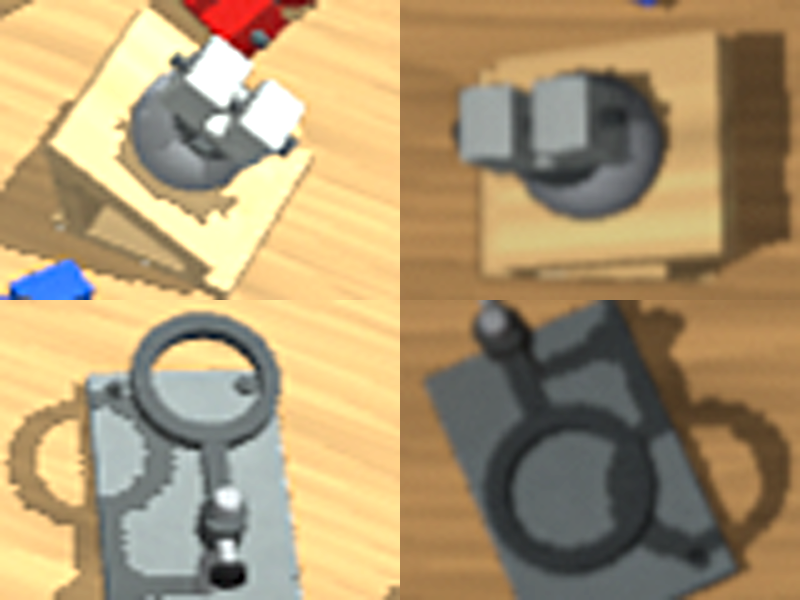

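The crop confirms it: the grey vice sits in the rest, leaning to world +y, with the jaws to the left in the top view. The ring is at scene (381,251) / top (224,253). Now I fit the poses.

```bash
python3 - <<'E'
from h import *
import pickle
from scipy.optimize import least_squares
S=pickle.load(open("s.pkl","rb"));A,B=S["scene"],S["top"]
sc=lambda x,y:(215+x/5,185+y/5); tp=lambda x,y:(345+(x-400)/5,220+y/5)
c,s_=np.cos(np.radians(35)),np.sin(np.radians(35))
W=lambda p,q:np.array([p[0]+q[0]*np.cos(p[2])-q[1]*np.sin(p[2]),p[1]+q[0]*np.sin(p[2])+q[1]*np.cos(p[2]),q[2]])
cor=lambda i,j:np.array([i*.055*c,j*.05,.06+i*.055*s_])
D=[(A,sc(50,145),cor(1,1)),(A,sc(142,10),cor(1,-1)),(A,sc(225,290),cor(-1,1)),(A,sc(312,158),cor(-1,-1)),
(B,tp(717,32),cor(1,1)),(B,tp(722,255),cor(1,-1)),(B,tp(483,275),cor(-1,-1))]
f=lambda p:np.concatenate([proj(a,W(p,q))-u for a,u,q in D])
r=least_squares(f,[.45,-.15,-1.57]);p=r.x;print("rest",p,f(p).reshape(-1,2).round(1).tolist())
vice=lambda x,y,z:np.array([-.019*s_+x*c-z*s_,y,.06+.019*c+x*s_+z*c])
for n,q in dict(ball=vice(0,0,0),jaws=vice(0,0,.05),top=vice(0,0,.065)).items(): print(n,W(p,q).round(4),proj(A,W(p,q)).round(1),proj(B,W(p,q)).round(1))
print("ball outline px meas scene",sc(187,130),"top",tp(590,145))
# jaw top corners checks: leftmost jaw corners
for x,y in((-.03,.016),(-.03,-.016),(.03,.016),(.03,-.016)): print(x,y,(proj(A,W(p,vice(x,y,.065)))-[215,185])*5,(proj(B,W(p,vice(x,y,.065)))-[345,220])*5+[400,0])
ts=lambda x,y:(340+x/5,235+(y-300)/5); tt=lambda x,y:(190+(x-400)/5,215+(y-300)/5)
X=tri([(A,*ts(204.5,380)),(B,*tt(570.5,489))]);print("ring ctr",X,proj(A,X)-ts(204.5,380),proj(B,X)-tt(570.5,489))
Y=tri([(A,*ts(228,497)),(B,*tt(490,318))]);print("rodtop",Y,np.linalg.norm((X-Y)[:2]),np.degrees(np.arctan2(*(Y-X)[1::-1])),proj(A,Y)-ts(228,497))
# ring outer extents consistency
for h in(.055,.065,.075,.085,.095):
  C=(atz(A,*ts(204.5,380),h),atz(B,*tt(570.5,489),h)); print(h,C[0][:2].round(4),C[1][:2].round(4))
o=telemetry.get_obs();print(o["tool_pos"],o["ee_rot"])
E
```

```text
rest [ 0.57744463 -0.17852093 -1.60905175] [[0.4, -0.0], [1.7, -0.4], [-2.1, -3.3], [-1.4, -4.5], [-1.5, -0.8], [-2.4, -1.2], [0.7, -2.7]]
ball [ 0.5779 -0.1676  0.0756] [254.4 211.2] [380.5 247.8]
jaws [ 0.579  -0.139   0.1165] [262.4 206.1] [370.2 243.3]
top [ 0.5793 -0.1304  0.1288] [265.  204.6] [367.  241.8]
ball outline px meas scene (252.4, 211.0) top (383.0, 249.0)
-0.03 0.016 [279.38060645 158.0254184 ] [448.91227911  79.35655558]
-0.03 -0.016 [309.62536617 111.86211598] [447.17640648 151.37762349]
0.03 0.016 [188.30322486  83.43550026] [574.35627917  65.94903918]
0.03 -0.016 [220.12829962  37.54274075] [573.49954874 140.41711195]
ring ctr [0.56127757 0.18078671 0.08496628] [-0.10891946 -0.00221498] [-0.11883522  0.03544759]
rodtop [0.6322373  0.21506417 0.11075218] 0.07880499775675052 25.78310101330272 [-0.12391058 -0.00254174]
0.055 [0.5434 0.1783] [0.5672 0.186 ]
0.065 [0.5493 0.1792] [0.5653 0.1842]
0.075 [0.5553 0.1801] [0.5633 0.1824]
0.085 [0.5612 0.181 ] [0.5614 0.1805]
0.095 [0.5671 0.1819] [0.5594 0.1787]
[0.22008526 0.50393876 0.40359484] [-3.13956967e+00 -2.32524604e-04  2.72982115e+00]
```

>>> apply_moves([
  [[-1.12, -0.78, 0.1, 1, 0], [-2.24, -1.55, 0.2, 2, 0], [-3.36, -2.33, 0.3, 3, 0], [-4.48, -3.1, 0.4, 4, 0], [-5.6, -3.88, 0.5, 5, 0], [-6.7, -4.65, 0.6, 6, 0], [-7.8, -5.4, 0.7, 6.86, 0], [-8.9, -6.2, 0.8, 6.86, 0], [-10.0, -6.97, 0.8, 6.86, 0], [-11.19, -7.75, 0.8, 6.86, 0]],
])

```text
time: 1.35
tool_pos: [0.5478, -0.0289, 0.3647]
ee_rot: [-3.141, -0.0, 1.532]
wrist_force: [1.0, 0.8, 0.1]
width: 0.0941
finger_force: 0.0
```

```bash
python3 - <<'E'
from h import *
import pickle
s=snapshot("wrist");pickle.dump(s,open("w.pkl","wb"));save(s,"w1.png")
o=telemetry.get_obs();print(o["time"],o["tool_pos"],o["ee_rot"],o["joint_positions"].round(2) if hasattr(o["joint_positions"],'round') else o["joint_positions"])
print(s["fovy"],-np.array(s["R"]).T@np.array(s["t"]),np.array(s["R"]).round(2))
for X in [(.578,-.171,.0756),(.579,-.142,.1165)]: print(proj(s,X))
E
```

```text
1.4 [ 0.55059834 -0.03470348  0.36360063] [3.14033875 0.00577159 1.52583692] [-0.16  0.1   1.44 -0.01  1.6  -0.12]
60.94190664236227 [0.55055164 0.05514617 0.34403949] [[ 1.   -0.04 -0.  ]
 [-0.04 -0.96  0.28]
 [-0.01 -0.28 -0.96]]
[369.00355289 413.93822563]
[376.77847736 420.48436601]
```

View pics/w1.png

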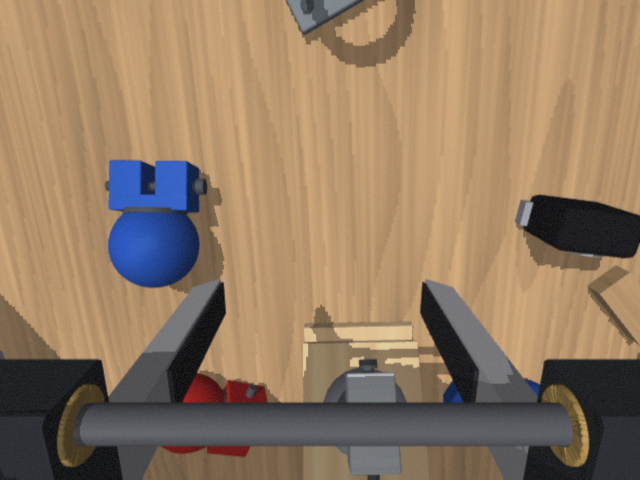

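The wrist view shows the vice's jaw end at (348,374)–(394,373), its screw head at (368,362), and the rest's low edge at (304,342)–(418,342).

```bash
python3 - <<'E'
from h import *
import pickle
s=pickle.load(open("w.pkl","rb"))
a=atz(s,348,374,.1116);b=atz(s,394,373,.1116);print(a,b,np.linalg.norm(a-b))
a=atz(s,304,342,.0285);b=atz(s,418,342,.0285);print(a,b,np.linalg.norm(a-b),np.arctan2(*(b-a)[1::-1]))
print("screw",atz(s,368,362,.098))
for p in [(.577,-.178,-1.58),(.577,-.182,-1.57)]:
  print(p)
E
```

```text
[ 0.56066084 -0.1085858   0.1116    ] [ 0.59098334 -0.10895265  0.1116    ] 0.03032471603569757
[ 0.52653818 -0.13330446  0.0285    ] [ 0.62601813 -0.13703331  0.0285    ] 0.09954981184447963 -0.03746584397440945
screw [ 0.57527861 -0.10906359  0.098     ]
(0.577, -0.178, -1.58)
(0.577, -0.182, -1.57)
```

>>> apply_moves([
  [[-1.0, 0.27, 0.2, 0, 0], [-2.02, 0.55, 0.36, 0, 0], [-2.02, 0.55, 0.36, 0, 0], [-2.02, 0.55, 0.36, 0, 0]],
])

```text
time: 1.9
tool_pos: [0.5707, -0.1285, 0.3469]
ee_rot: [-3.14, -0.001, 1.532]
wrist_force: [0.5, -0.4, 0.9]
width: 0.094
finger_force: 0.0
```

```bash
cat >> h.py <<'E'
def goto(tgt,yaw=None):
    o=telemetry.get_obs();y=o["ee_rot"][2];d=np.array(tgt)-o["tool_pos"]
    ax=np.array([[np.cos(y),np.sin(y),0],[np.sin(y),-np.cos(y),0],[0,0,-1]])
    print("t",round(o["time"],2),"pos",o["tool_pos"].round(4),"rot",np.round(o["ee_rot"],3),"F",o["wrist_force"].round(1),"move",(ax@d/.05).round(3),"turn",None if yaw is None else round(-np.degrees(yaw-y)/10,2))
E
python3 - <<'E'
from h import *
goto((.5765,-.1397,.299),1.5335)
s=snapshot("wrist");save(s,"w2.png")
print(proj(s,(.5765,-.1397,.119)))
E
```

```text
t 1.9 pos [ 0.5707 -0.1285  0.3469] rot [-3.140e+00 -1.000e-03  1.532e+00] F [ 0.5 -0.4  0.9] move [-0.22   0.125  0.958] turn -0.01
[335.45674392 295.51321968]
```

View pics/w2.png

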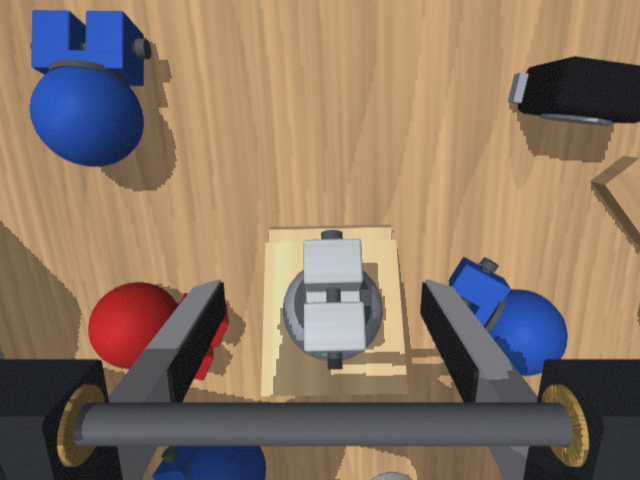

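>>> apply_moves([
  [[-0.2, 0.12, 0.4, 0, 0.3], [-0.2, 0.12, 0.8, 0, 0.3], [-0.2, 0.12, 0.95, 0, 0.3], [-0.2, 0.12, 0.95, 0, 0.3]],
])

```text
time: 2.45
tool_pos: [0.5764, -0.1387, 0.2987]
ee_rot: [-3.14, -0.001, 1.533]
wrist_force: [-0.2, 0.5, 0.5]
width: 0.0662
finger_force: 0.0
```

```bash
python3 - <<'E'
from h import *
goto((.5765,-.1397,.299),1.5335)
E
```

```text
t 2.45 pos [ 0.5764 -0.1387  0.2987] rot [-3.140e+00 -1.000e-03  1.533e+00] F [-0.2  0.5  0.5] move [-0.021  0.004 -0.006] turn -0.0
```

Pose is good. Closing lightly first to see the finger force.

>>> apply_moves([
  [[0, 0, 0, 0, 0.64], [0, 0, 0, 0, 0.66], [0, 0, 0, 0, 0.67], [0, 0, 0, 0, 0.67]],
])

```text
time: 2.95
tool_pos: [0.5764, -0.139, 0.3001]
ee_rot: [-3.141, -0.0, 1.533]
wrist_force: [-0.7, -1.0, 1.0]
width: 0.0319
finger_force: 17.5
```

>>> apply_moves([
  [[0, 0, 0, 0, 0.662], [-0.08, 0, -0.045, 0, 0.662], [-0.16, 0, -0.085, 0, 0.662], [-0.16, 0, -0.085, 0, 0.662]],
])

```text
time: 3.45
tool_pos: [0.5763, -0.1463, 0.3036]
ee_rot: [-3.141, -0.003, 1.533]
wrist_force: [0.9, 4.7, -2.2]
width: 0.032
finger_force: 8.1
```

>>> apply_moves([
  [[-0.09, 0, -0.04, 0, 0.662], [-0.174, 0, -0.066, 0, 0.662], [-0.25, 0, -0.085, 0, 0.662], [-0.318, 0, -0.096, 0, 0.662], [-0.38, 0, -0.102, 0, 0.662], [-0.448, 0, -0.106, 0, 0.662], [-0.448, 0, -0.106, 0, 0.662]],
])

```text
time: 4.32
tool_pos: [0.5753, -0.17, 0.3092]
ee_rot: [-3.141, 0.001, 1.532]
wrist_force: [0.8, 3.5, -3.1]
width: 0.0317
finger_force: 8.1
```

```bash
python3 - <<'E'
from h import *
import pickle
goto((.5765,-.1397,.299),1.5335)
s=snapshot("scene");t=snapshot("wrist");pickle.dump((s,t),open("a.pkl","wb"))
a=cv2.resize(s["image"][180:250,210:310,::-1],None,fx=6,fy=6,interpolation=cv2.INTER_CUBIC)[:300*2,:400*2]
b=cv2.resize(t["image"][220:420,220:440,::-1],(400,364))
m=np.zeros((420,800,3),np.uint8);a=cv2.resize(a,(400,280));m[:280,:400]=a;m[:364,400:]=b;cv2.imwrite("pics/a.png",m)
E
```

```text
t 4.33 pos [ 0.5753 -0.17    0.3092] rot [-3.141e+00  1.000e-03  1.532e+00] F [ 0.8  3.5 -3.1] move [0.606 0.001 0.204] turn -0.01
```

View pics/a.png

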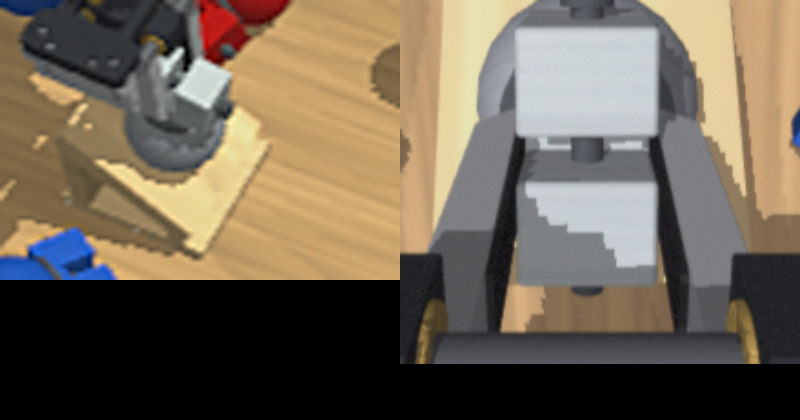

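```bash
cat >> h.py <<'E'
def corners(bx,by,bz,th,yaw,z=.065):
    # vice pose: ball centre, lean th towards own -x ; returns top corners near(-x) L,R and far
    c,s=np.cos(th),np.sin(th);ex=np.array([np.cos(yaw),np.sin(yaw),0]);ey=np.array([-ex[1],ex[0],0]);ez=np.array([0,0,1.])
    X=ex*c+ez*s; Z=-ex*s+ez*c
    return [np.array([bx,by,bz])+i*.03*X+j*.016*ey+z*Z for i in(-1,1) for j in(-1,1)]
E
python3 - <<'E'
from h import *
import pickle
from scipy.optimize import least_squares
s,t=pickle.load(open("a.pkl","rb"))
M=np.array([[283.8,234.8],[361.9,234.8],[286,376.6],[361.9,376.6]])
d=np.array([-.0373,-.9993]);o=np.array([.575,-.181]);b=o-.0109*d
for z in(.0756,.074,.078):
  f=lambda p:(np.array([proj(t,X) for X in corners(b[0]+p[1],b[1]+p[2],z,p[0],-1.608)])-M).ravel()
  r=least_squares(f,[.0,0,0],x_scale=[.1,.01,.01]);print(z,np.degrees(r.x[0]),r.x[1:],r.fun.round(1))
E
```

```text
0.0756 5.651857717944791 [-0.00027948  0.00395416] [-2.  -0.3  2.9 -0.3 -1.2  0.5  0.2  0.4]
0.074 7.448037977674294 [-0.00037883  0.00122017] [-1.2 -0.2  2.2 -0.3 -1.   0.4 -0.   0.4]
0.078 3.2441166556441416 [-0.00014316  0.00770674] [-3.1 -0.3  4.  -0.3 -1.6  0.6  0.6  0.5]
```

>>> apply_moves([
  [[0, 0, 0, 0, 0.75], [0, 0, 0, 0, 1], [0, 0, 0, 0, 1], [0, 0, -0.2, 0, 1], [0, 0, -0.6, 0, 1], [0, 0, -1.2, 0, 1], [0, 0, -1.7, 0, 1], [0, 0, -1.9, 0, 1], [0, 0, -1.9, 0, 1]],
])

```text
time: 5.55
tool_pos: [0.5752, -0.1697, 0.405]
ee_rot: [3.141, 0.001, 1.532]
wrist_force: [-0.0, 0.3, -6.6]
width: 0.0318
finger_force: 30.0
```

>>> apply_moves([
  [[0.4, -0.03, 0, 0, 1], [1.1, -0.09, 0, 0, 1], [2.0, -0.16, 0, 0, 1], [3.0, -0.24, 0, 0, 1], [4.0, -0.32, 0, 0, 1], [5.0, -0.4, 0, 0, 1], [5.9, -0.47, 0, 0, 1], [6.6, -0.53, 0, 0, 1], [7.06, -0.56, 0, 0, 1], [7.06, -0.56, 0, 0, 1]],
])

```text
time: 6.8
tool_pos: [0.5599, 0.1867, 0.4027]
ee_rot: [-3.138, 0.0, 1.536]
wrist_force: [-0.2, -0.3, -5.4]
width: 0.0318
finger_force: 30.0
```

```bash
python3 - <<'E'
from h import *
import pickle
goto((.561,.184,.32),1.5335)
s={n:snapshot(n) for n in("scene","top","wrist")};pickle.dump(s,open("b.pkl","wb"))
a=cv2.resize(s["scene"]["image"][200:290,330:430,::-1],(400,360),interpolation=cv2.INTER_CUBIC)
b=cv2.resize(s["wrist"]["image"][210:390,220:420,::-1],(400,360),interpolation=cv2.INTER_CUBIC)
cv2.imwrite("pics/b.png",np.hstack([a,b]))
E
```

```text
t 6.8 pos [0.5599 0.1867 0.4027] rot [-3.138  0.     1.536] F [-0.2 -0.3 -5.4] move [-0.054  0.025  1.653] turn 0.02
```

View pics/b.png

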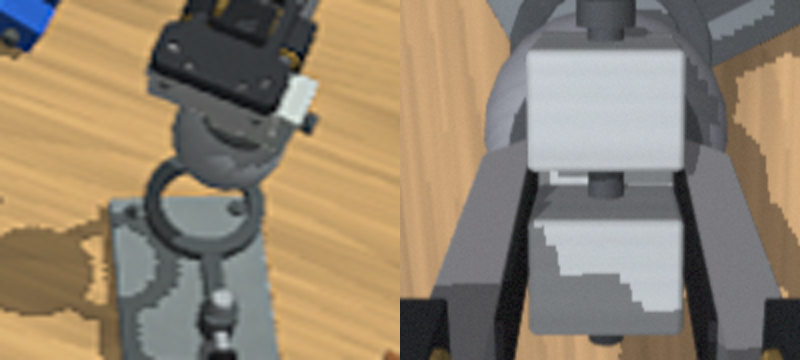

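```bash
cat >> h.py <<'E'
def fitw(t,M,sil,yaw,x0):
    from scipy.optimize import least_squares
    def f(p):
        c=np.array([p[1],p[2],p[3]]);e=(np.array([proj(t,X) for X in corners(*c,p[0],yaw)])-M).ravel()
        g=[]
        for u,v in sil:
            o,d=ray(t,u,v);d=d/np.linalg.norm(d);w=c-o
            g.append((np.linalg.norm(np.cross(w,d))-.034)/np.linalg.norm(w)*foc(t))
        return np.r_[e,g]
    r=least_squares(f,x0,x_scale=[.1,.01,.01,.01]);print("lean",np.degrees(r.x[0]).round(2),"ball",r.x[1:].round(4),r.fun.round(1));return r.x
E
python3 - <<'E'
from h import *
import pickle
t=pickle.load(open("b.pkl","rb"))["wrist"]
M=np.array([[283.5,236],[362,236],[285,376.5],[361.5,376.5]])
fitw(t,M,[(322,216),(263,262),(382,262)],-1.6056,[0,.56,.18,.17])
fitw(t,M,[(263,262),(382,262)],-1.6056,[0,.56,.18,.17])
M2=M.copy();M2[:2,1]-=2;fitw(t,M2,[(322,216),(263,262),(382,262)],-1.6056,[0,.56,.18,.17])
E
```

```text
lean 9.89 ball [0.5594 0.1811 0.1649] [-0.3 -0.2  0.1 -0.3  0.1  0.3 -0.7  0.3 -0.6  1.6  0.4]
lean 8.56 ball [0.5595 0.1828 0.1653] [-0.6  0.   0.4 -0.1  0.1  0.  -0.7  0.   0.8 -0.3]
lean 10.67 ball [0.5594 0.1813 0.1661] [-0.5 -0.   0.3 -0.1 -0.3  0.1 -0.4  0.1 -0.4  1.4  0.2]
```

>>> apply_moves([
  [[0, 0.03, 0.25, 0, 1], [0, 0.03, 0.6, 0, 1], [0, 0.03, 0.9, 0, 1], [0, 0.03, 0.9, 0, 1], [0, 0.03, 0.93, 0, 1], [0, 0.03, 0.96, 0, 1], [0, 0.03, 0.98, 0, 1]],
])

```text
time: 7.82
tool_pos: [0.5624, 0.1843, 0.356]
ee_rot: [3.14, -0.0, 1.533]
wrist_force: [-0.2, 0.1, -5.5]
width: 0.0318
finger_force: 30.0
```

>>> apply_moves([
  [[0, 0, 0.03, 0, 1], [0, 0, 0.06, 0, 1], [0, 0, 0.06, 0, 1]],
])

```text
time: 8.2
tool_pos: [0.5623, 0.1843, 0.3522]
ee_rot: [-3.141, 0.0, 1.533]
wrist_force: [0.3, -0.5, -5.8]
width: 0.0319
finger_force: 30.0
```

>>> apply_moves([
  [[0.02, -0.02, 0.03, 0, 1], [0.02, -0.02, 0.06, 0, 1], [0.02, -0.02, 0.09, 0, 1], [0.02, -0.02, 0.09, 0, 1]],
])

```text
time: 8.7
tool_pos: [0.5614, 0.1852, 0.3488]
ee_rot: [3.141, 0.0, 1.532]
wrist_force: [-1.3, -0.5, -0.6]
width: 0.032
finger_force: 30.0
```

>>> apply_moves([
  [[0, 0, 0.03, 0, 1], [0, 0, 0.05, 0, 1], [0, 0, 0.05, 0, 1]],
])

```text
time: 9.07
tool_pos: [0.5612, 0.1851, 0.3484]
ee_rot: [3.139, -0.0, 1.532]
wrist_force: [-5.4, -2.5, 6.7]
width: 0.0318
finger_force: 30.0
```

>>> apply_moves([
  [[-0.01, -0.02, 0, 0, 1], [-0.02, -0.04, 0, 0, 1], [-0.02, -0.04, 0, 0, 1]],
])

```text
time: 9.45
tool_pos: [0.56, 0.1841, 0.3474]
ee_rot: [3.136, -0.0, 1.532]
wrist_force: [1.5, -3.2, 6.3]
width: 0.0319
finger_force: 30.0
```

>>> apply_moves([
  [[-0.01, 0.01, 0.01, 0, 1], [-0.03, 0.01, 0.02, 0, 1], [-0.03, 0.01, 0.02, 0, 1]],
])

```text
time: 9.82
tool_pos: [0.5604, 0.1826, 0.3458]
ee_rot: [3.138, -0.0, 1.532]
wrist_force: [0.8, -2.2, 5.5]
width: 0.0315
finger_force: 30.0
```

>>> apply_moves([
  [[-0.01, 0, 0.02, 0, 1], [-0.02, 0, 0.03, 0, 1], [-0.02, 0, 0.03, 0, 0.664], [-0.02, 0, 0.03, 0, 0.662], [-0.02, 0, 0.03, 0, 0.662]],
])

```text
time: 10.45
tool_pos: [0.5602, 0.182, 0.3456]
ee_rot: [3.137, -0.002, 1.532]
wrist_force: [-0.8, -2.2, 8.9]
width: 0.0315
finger_force: 30.0
```

>>> apply_moves([
  [[0, 0, -0.01, 0, 0.66], [0, 0, -0.01, 0, 0.66], [0, 0, -0.01, 0, 0.66]],
])

```text
time: 10.82
tool_pos: [0.5603, 0.182, 0.3442]
ee_rot: [3.138, -0.001, 1.532]
wrist_force: [2.8, -0.2, 5.6]
width: 0.0318
finger_force: 3.2
```

```bash
python3 - <<'E'
from h import *
import pickle
goto((.561,.184,.32),1.5335)
t=snapshot("wrist");pickle.dump(t,open("c.pkl","wb"))
b=cv2.resize(t["image"][180:400,210:430,::-1],(600,600),interpolation=cv2.INTER_CUBIC)
cv2.imwrite("pics/c.png",b)
E
```

```text
t 10.82 pos [0.5603 0.182  0.3442] rot [ 3.138e+00 -1.000e-03  1.532e+00] F [ 2.8 -0.2  5.6] move [0.04  0.012 0.484] turn -0.01
```

View pics/c.png

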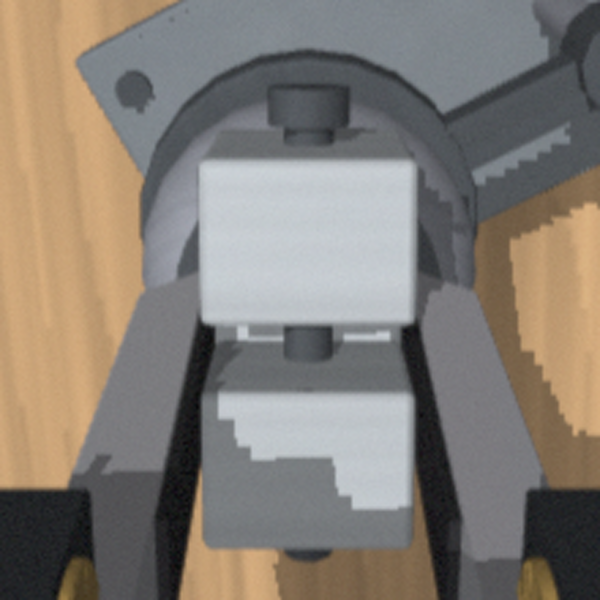

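```bash
python3 - <<'E'
from h import *
import pickle
from scipy.optimize import least_squares
t=pickle.load(open("c.pkl","rb"))
M=np.array([[283.3,238.7],[362.2,238.7],[284.4,380.9],[361.1,380.9]])
fitw(t,M,[],-1.608,[0,.56,.18,.106])
for z in(.104,.106,.108):
  f=lambda p:(np.array([proj(t,X) for X in corners(p[1],p[2],z,p[0],-1.608)])-M).ravel()
  r=least_squares(f,[.0,.56,.18],x_scale=[.1,.01,.01]);print(z,np.degrees(r.x[0]),r.x[1:],r.fun.round(1))
# ring outer top edge point as the ring front: (310,52)
print(atz(t,210+310*.3667,180+52*.3667,.0855))
E
```

```text
lean 10.89 ball [0.5601 0.1768 0.1071] [-0.1  0.  -0.  -0.1  0.3  0.1 -0.1 -0. ]
0.104 14.335456621465184 [0.5599405  0.17135777] [ 1.2  0.7 -1.5  0.5  0.9 -0.7 -0.6 -0.8]
0.106 12.266011208527043 [0.56005885 0.17468127] [ 0.4  0.2 -0.6  0.1  0.5 -0.1 -0.3 -0.2]
0.108 9.77871252594862 [0.56019379 0.17845145] [-0.6 -0.1  0.4 -0.2  0.2  0.2  0.   0.1]
[0.56250837 0.21896747 0.0855    ]
```

>>> apply_moves([
  [[0, 0, -0.01, 0, 0.664], [0, 0, -0.01, 0, 0.664], [-0.04, 0, -0.01, 0, 0.664], [-0.08, 0, -0.01, 0, 0.664], [-0.12, 0, -0.01, 0, 0.664], [-0.12, 0, -0.01, 0, 0.664], [-0.12, 0, -0.01, 0, 0.664]],
])

```text
time: 11.75
tool_pos: [0.5599, 0.1776, 0.3447]
ee_rot: [3.138, -0.006, 1.534]
wrist_force: [5.3, 5.5, 4.8]
width: 0.0317
finger_force: 15.0
```

```bash
python3 - <<'E'
from h import *
import pickle
goto((.561,.184,.32),1.5335)
t=snapshot("wrist");o=pickle.load(open("c.pkl","rb"))
g=lambda s:cv2.cvtColor(s["image"],cv2.COLOR_RGB2GRAY)
P=np.array([[[283.3,238.7]],[[362.2,238.7]],[[362,297]],[[284.4,380.9]],[[361.1,380.9]]],np.float32)
q,st,e=cv2.calcOpticalFlowPyrLK(g(o),g(t),P,None,winSize=(15,15));q=q[:,0];print(q.round(1).tolist(),st.ravel())
pickle.dump(t,open("d.pkl","wb"))
fitw(t,q[[0,1,3,4]],[],-1.608,[0,.56,.18,.106])
E
```

```text
t 11.75 pos [0.5599 0.1776 0.3447] rot [ 3.138 -0.006  1.534] F [5.3 5.5 4.8] move [0.129 0.017 0.495] turn 0.0
[[282.1000061035156, 238.5], [362.3999938964844, 238.60000610351562], [362.0, 297.0], [284.70001220703125, 380.0], [360.79998779296875, 380.1000061035156]] [1 1 1 1 1]
lean 8.01 ball [0.5598 0.177  0.1084] [ 0.3  0.   0.3 -0.  -0.4  0.1 -0.2 -0.1]
```

>>> apply_moves([
  [[0, 0.02, -0.02, 0, 0.664], [-0.04, 0.03, -0.02, 0, 0.664], [-0.08, 0.03, -0.02, 0, 0.664], [-0.11, 0.03, -0.02, 0, 0.664], [-0.11, 0.03, -0.02, 0, 0.664]],
])

```text
time: 12.42
tool_pos: [0.5606, 0.1723, 0.3455]
ee_rot: [3.141, -0.006, 1.534]
wrist_force: [3.0, 4.5, 5.1]
width: 0.0318
finger_force: 14.7
```

```bash
python3 - <<'E'
from h import *
import pickle
goto((.561,.184,.32),1.5335)
t=snapshot("wrist");o=pickle.load(open("c.pkl","rb"))
g=lambda s:cv2.cvtColor(s["image"],cv2.COLOR_RGB2GRAY)
P=np.array([[[283.3,238.7]],[[362.2,238.7]],[[284.4,380.9]],[[361.1,380.9]]],np.float32)
q,st,e=cv2.calcOpticalFlowPyrLK(g(o),g(t),P,None,winSize=(15,15));q=q[:,0];print(q.round(1).tolist(),st.ravel())
pickle.dump(t,open("d.pkl","wb"))
fitw(t,q,[],-1.608,[0,.56,.18,.106])
E
```

```text
t 12.43 pos [0.5606 0.1723 0.3455] rot [ 3.141 -0.006  1.534] F [3.  4.5 5.1] move [ 0.234 -0.     0.511] turn 0.01
[[280.20001220703125, 237.8000030517578], [363.0, 238.3000030517578], [285.1000061035156, 377.6000061035156], [360.5, 377.70001220703125]] [1 1 1 1]
lean 3.6 ball [0.5601 0.178  0.1107] [ 0.8  0.2  0.5 -0.1 -1.1 -0.1 -0.2 -0.1]
```

>>> apply_moves([
  [[0, 0, 0, 0, 0.64], [0, 0, 0, 0, 0.5], [0, 0, 0, 0, 0.3], [0, 0, -0.3, 0, 0], [0, 0, -0.8, 0, 0], [0, 0, -1.2, 0.5, 0], [0, 0, -1.2, 1.5, 0], [0, 0, -1.2, 2.5, 0], [0, 0, -1.2, 3.5, 0], [0, 0, -1.2, 4.5, 0]],
])

```text
time: 13.72
tool_pos: [0.5607, 0.1702, 0.4061]
ee_rot: [3.141, -0.001, 0.741]
wrist_force: [-0.1, 0.8, 0.3]
width: 0.0935
finger_force: 0.0
```

>>> apply_moves([
  [[0, 0, 0, 1, 0], [0, 0, 0, 2, 0], [0, 0, 0, 3, 0], [0, 0, 0, 4, 0], [0, 0, 0, 4.5, 0], [0, 0, 0, 4.5, 0]],
])

```text
time: 14.48
tool_pos: [0.5608, 0.1702, 0.406]
ee_rot: [-3.141, -0.001, -0.037]
wrist_force: [0.5, 0.4, -0.3]
width: 0.0939
finger_force: 0.0
```

```bash
python3 - <<'E'
from h import *
import pickle
goto((.561,.180,.336),1.5335-np.pi/2)
t={n:snapshot(n) for n in("wrist","top","scene")};pickle.dump(t,open("e.pkl","wb"))
a=cv2.resize(t["wrist"]["image"][:,:,::-1],(480,360))
b=cv2.resize(t["scene"]["image"][215:275,345:415,::-1],None,fx=4,fy=4,interpolation=cv2.INTER_CUBIC)
m=np.zeros((360,800,3),np.uint8);m[:,:480]=a;m[:240,500:780]=b
cv2.imwrite("pics/e.png",m)
E
```

```text
t 14.47 pos [0.5608 0.1702 0.406 ] rot [-3.141e+00 -1.000e-03 -3.700e-02] F [ 0.5  0.4 -0.3] move [-0.003 -0.196  1.399] turn -0.0
```

View pics/e.png

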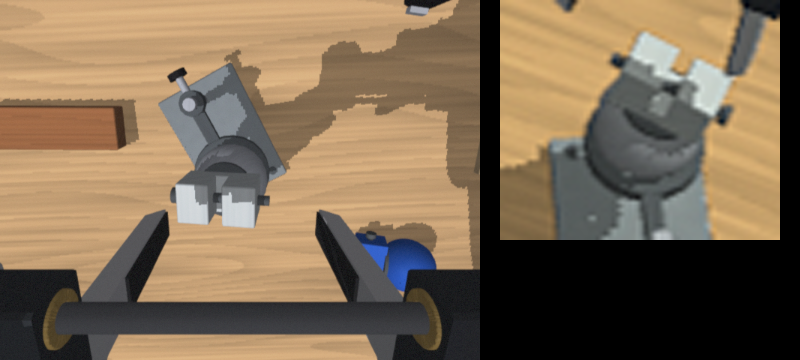

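```bash
python3 - <<'E'
from h import *
import pickle
t=pickle.load(open("e.pkl","rb"))["wrist"]
k=4/3
for z in(.150,.156): 
  a,b=atz(t,170*k,197*k,z),atz(t,270*k,200.5*k,z);print(a,b,(a+b)/2,np.linalg.norm(a-b))
# far-jaw top corners (front edge, z=.172): 
pts=[(178,222),(208,223),(222,226),(254,228)]
print([atz(t,u*k,v*k,.172)[:2].round(4).tolist() for u,v in pts])
p=[atz(t,u*k,v*k,.172) for u,v in((178,184),(257,190))];print(p)
print("tool centre u at block",proj(t,(.5608,.1702,.15)))
E
```

```text
[0.55960535 0.22976391 0.15      ] [0.55354072 0.14803773 0.15      ] [0.55657303 0.18890082 0.15      ] 0.08195089066249998
[0.56175589 0.22817501 0.156     ] [0.55584589 0.14853261 0.156     ] [0.55880089 0.18835381 0.156     ] 0.07986138116661755
[[0.5471, 0.22], [0.5454, 0.1972], [0.5426, 0.1867], [0.54, 0.1623]]
[array([0.57736653, 0.21702486, 0.172     ]), array([0.57059808, 0.15932646, 0.172     ])]
tool centre u at block [323.59021982 257.45907269]
```

>>> apply_moves([
  [[-0.03, -0.37, 0, 0, 0], [-0.03, -0.37, 0.4, 0, 0], [-0.03, -0.37, 0.8, 0, 0], [-0.03, -0.37, 1.1, 0, 0], [-0.03, -0.37, 1.38, 0, 0], [-0.03, -0.37, 1.38, 0, 0]],
])

```text
time: 15.38
tool_pos: [0.5598, 0.189, 0.3344]
ee_rot: [3.141, 0.003, -0.038]
wrist_force: [-0.4, 0.5, -0.6]
width: 0.094
finger_force: 0.0
```

>>> apply_moves([
  [[0, 0.04, 0, 0, 0], [0, 0.08, 0, 0, 0], [0, 0.13, 0, 0, 0], [0, 0.17, 0, 0, 0], [0, 0.17, 0, 0, 0.06], [0, 0.17, 0, 0, 0.12], [0, 0.17, 0, 0, 0.15], [0, 0.17, 0, 0, 0.155]],
])

```text
time: 16.38
tool_pos: [0.5597, 0.1805, 0.3358]
ee_rot: [-3.141, 0.0, -0.038]
wrist_force: [-0.3, 0.4, 1.1]
width: 0.0794
finger_force: 0.1
```

>>> apply_moves([
  [[0, 0, 0, 0, 0.163], [0, 0, 0, 0, 0.168], [0, 0, 0, 0, 0.172], [0, 0, 0, 0, 0.176], [0, 0, 0, 0, 0.176]],
])

```text
time: 17.0
tool_pos: [0.5597, 0.1806, 0.3361]
ee_rot: [-3.141, -0.0, -0.038]
wrist_force: [0.0, 2.5, 1.0]
width: 0.0774
finger_force: 1.1
```

>>> apply_moves([
  [[0, 0, 0, 0, 0.18], [0, 0, 0, 0, 0.184], [0, 0, 0, 0, 0.19], [0, 0, 0, 0, 0.19]],
])

```text
time: 17.5
tool_pos: [0.5597, 0.1806, 0.3364]
ee_rot: [-3.141, -0.001, -0.038]
wrist_force: [0.1, 2.9, 3.7]
width: 0.0761
finger_force: 1.9
```

```bash
python3 - <<'E'
from h import *
import pickle
t={n:snapshot(n) for n in("wrist","scene")};pickle.dump(t,open("f.pkl","wb"))
a=cv2.resize(t["wrist"]["image"][180:400,180:480,::-1],(480,352),interpolation=cv2.INTER_CUBIC)
b=cv2.resize(t["scene"]["image"][205:275,345:415,::-1],None,fx=4.5,fy=4.5,interpolation=cv2.INTER_CUBIC)
m=np.zeros((360,800,3),np.uint8);m[:352,:480]=a;m[:315,482:797]=b
cv2.imwrite("pics/f.png",m)
E
```

```text
(no output)
```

View pics/f.png

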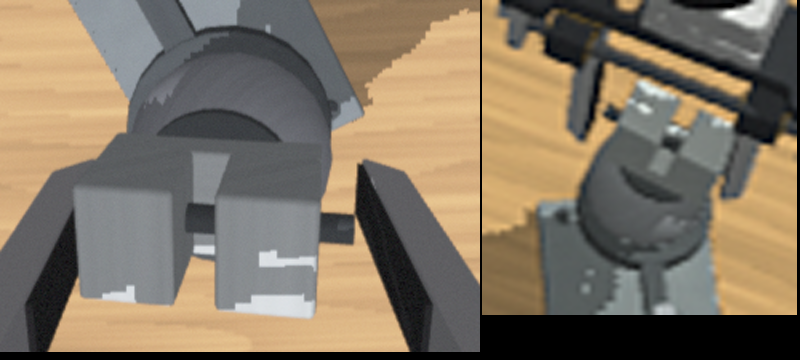

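```bash
cat >> h.py <<'E'
def pnp(t,obj,px,Wt=None):
    K=np.array([[foc(t),0,t["cx"]],[0,foc(t),t["cy"]],[0,0,1]])
    ok,rv,tv=cv2.solvePnP(np.array(obj,float),np.array(px,float),K,None)
    Rv=np.array(t["R"]).T@cv2.Rodrigues(rv)[0];c=np.array(t["R"]).T@(tv.ravel()-np.array(t["t"]))
    q,_=cv2.projectPoints(np.array(obj,float),rv,tv,K,None)
    print("ball",c.round(4),"z",Rv[:,2].round(3),"lean x,y deg",np.degrees(Rv[:2,2]).round(1),"yaw",np.degrees(np.arctan2(Rv[1,0],Rv[0,0])).round(1),(q[:,0]-px).round(1).tolist())
E
python3 - <<'E'
from h import *
import pickle
t=pickle.load(open("f.pkl","rb"))["wrist"]
C=np.array([(75,188),(321,204),(80,298),(314,318),(122,133),(325,145)])*.625+180
O=np.array([(-30,16,65),(30,16,65),(-30,-16,65),(30,-16,65),(-30,16,27),(30,16,27)])/1000
pnp(t,O,C);pnp(t,O[:4],C[:4])
goto((.5597,.1806,.3364))
# expected pixels for upright vice at the ring centre
for yaw in (-1.608,-1.64):
  c=np.array([.561,.181,.1065]);R=np.array([[np.cos(yaw),-np.sin(yaw),0],[np.sin(yaw),np.cos(yaw),0],[0,0,1]])
  print([((proj(t,c+R@o)-180)/.625).round(0).tolist() for o in O], ((proj(t,c+R@np.array([.039,0,.047]))-180)/.625).round())
E
```

```text
ball [0.5588 0.1798 0.1085] z [-0.     0.148  0.989] lean x,y deg [-0.   8.5] yaw -92.5 [[-0.2, -1.2], [-0.3, -0.2], [1.6, 0.2], [0.4, 1.8], [-0.2, -0.3], [-1.5, -0.4]]
ball [0.5599 0.1828 0.1075] z [-0.023  0.102  0.994] lean x,y deg [-1.3  5.9] yaw -93.5 [[-0.4, -0.4], [0.3, 0.1], [0.6, 0.4], [-0.5, -0.0]]
t 17.6 pos [0.5597 0.1806 0.3363] rot [-3.141e+00 -1.000e-03 -3.800e-02] F [0.8 4.7 3.5] move [-0.001  0.    -0.001] turn None
[[104.0, 183.0], [354.0, 183.0], [111.0, 298.0], [347.0, 298.0], [128.0, 129.0], [330.0, 129.0]] [371. 209.]
[[106.0, 179.0], [355.0, 186.0], [109.0, 295.0], [345.0, 301.0], [129.0, 126.0], [332.0, 132.0]] [371. 213.]
```

>>> apply_moves([
  [[0, 0, 0, 0, 0.1], [0, 0, 0, 0, 0], [0, 0, 0, 0, 0], [0, 0.05, 0, 0, 0], [0, 0.1, 0, 0, 0], [0, 0.15, 0, 0, 0], [0, 0.16, 0, 0, 0], [0, 0.16, 0, 0, 0]],
])

```text
time: 18.6
tool_pos: [0.5594, 0.1725, 0.336]
ee_rot: [-3.141, -0.0, -0.038]
wrist_force: [0.6, 1.3, 0.0]
width: 0.0938
finger_force: 0.5
```

```bash
cat >> h.py <<'E'
def track(old,C):
    t=snapshot("wrist");g=lambda s:cv2.cvtColor(s["image"],cv2.COLOR_RGB2GRAY)
    q,st,e=cv2.calcOpticalFlowPyrLK(g(old),g(t),np.array(C,np.float32)[:,None],None,winSize=(21,21));print(q[:,0].round(1).tolist(),st.ravel().tolist());return t,q[:,0]
E
python3 - <<'E'
from h import *
import pickle
t0=pickle.load(open("f.pkl","rb"))["wrist"]
C=np.array([(75,188),(321,204),(80,298),(314,318),(122,133),(325,145)])*.625+180
O=np.array([(-30,16,65),(30,16,65),(-30,-16,65),(30,-16,65),(-30,16,27),(30,16,27)])/1000
t,q=track(t0,C);pnp(t,O,q);pnp(t,O[:4],q[:4]);pickle.dump((t,q),open("g.pkl","wb"))
goto((.5597,.1725,.3364))
E
```

```text
[[203.39999389648438, 296.3999938964844], [376.0, 367.8999938964844], [210.60000610351562, 358.8999938964844], [353.3999938964844, 379.20001220703125], [241.1999969482422, 261.5], [366.5, 282.8999938964844]] [1, 1, 1, 1, 1, 1]
ball [0.5746 0.1783 0.1129] z [-0.365  0.162  0.917] lean x,y deg [-20.9   9.3] yaw -106.2 [[8.7, 15.9], [-8.9, -16.3], [-0.5, 0.7], [-6.6, 15.0], [1.5, -14.0], [6.1, -2.1]]
ball [0.5937 0.1708 0.1314] z [-0.513  0.242  0.824] lean x,y deg [-29.4  13.9] yaw -107.8 [[0.9, 10.9], [0.4, -9.4], [-2.2, -12.5], [0.6, 10.8]]
t 18.65 pos [0.5594 0.1725 0.336 ] rot [-3.141 -0.    -0.038] F [0.1 0.4 0.1] move [ 0.006 -0.    -0.008] turn None
```

>>> apply_moves([
  [[0, -0.06, 0, 0, 0], [0, -0.06, 0, 0, 0], [0, -0.06, -0.3, 0, 0], [0, -0.06, -0.8, 0, 0], [0.03, 0.046, -1.2, 0, 0], [0.03, 0.046, -1.4, 0, 0], [0.03, 0.046, -1.4, 0, 0], [0.03, 0.046, -1.4, 0, 0]],
])

```text
time: 19.65
tool_pos: [0.5607, 0.1701, 0.405]
ee_rot: [3.141, 0.002, -0.038]
wrist_force: [-0.3, -0.6, -0.5]
width: 0.0941
finger_force: 0.0
```

```bash
cat > edge.py <<'E'
from h import *
from scipy.optimize import minimize
from scipy.spatial.transform import Rotation as Ro
def wire():
    L=[];x,y=.03,.016
    for z in(.065,): L+=[((-x,-y,z),(-x,y,z)),((x,-y,z),(x,y,z)),((-x,y,z),(-.006,y,z)),((.006,y,z),(x,y,z)),((-x,-y,z),(-.006,-y,z)),((.006,-y,z),(x,-y,z)),((-.006,-y,z),(-.006,y,z)),((.006,-y,z),(.006,y,z))]
    L+=[((x,y,.03),(x,y,.065)),((-x,y,.03),(-x,y,.065)),((-.039,0,.0405),(-.039,0,.0535)),((.039,0,.0405),(.039,0,.0535))]
    return np.vstack([np.linspace(a,b,40) for a,b in L])
Wp=wire()
def pose(p,yaw):  # p: lean_x, lean_y (rad, world components of z), x,y,z, dyaw
    a=np.array([-p[1],p[0],0]);return (Ro.from_rotvec(a)*Ro.from_euler('z',yaw+p[5])).as_matrix(),np.array(p[2:5])
def dt(img):
    g=cv2.GaussianBlur(cv2.cvtColor(img,cv2.COLOR_RGB2GRAY),(3,3),0);e=cv2.Canny(g,30,80)
    return np.minimum(cv2.distanceTransform(255-e,cv2.DIST_L2,5),6)
def fit(s,ring=(.561,.181),yaw=-1.625,starts=range(-12,13,3)):
    D=dt(s["image"]);R=np.array(s["R"]);T=np.array(s["t"]);f=foc(s)
    def cost(p):
        Rm,c=pose(p,yaw);P=(Wp@Rm.T+c)@R.T+T
        u=(s["cx"]+f*P[:,0]/P[:,2]).astype(np.float32);v=(s["cy"]+f*P[:,1]/P[:,2]).astype(np.float32)
        d=cv2.remap(D.astype(np.float32),u[None],v[None],cv2.INTER_LINEAR)[0]
        return np.mean(d)+((p[2]-ring[0])/.003)**2*.1+((p[3]-ring[1])/.003)**2*.1+((p[4]-.1068)/.0015)**2*.1+(p[5]/.1)**2*.02
    out=[]
    for l in starts:
        for k in(-4,0,4):
            x0=np.array([np.radians(k),np.radians(l),*ring,.1068,0])
            sim=np.vstack([x0]+[x0+np.eye(6)[i]*[.05,.05,.003,.003,.001,.05][i] for i in range(6)])
            r=minimize(cost,x0,method="Nelder-Mead",options=dict(initial_simplex=sim,maxiter=900));out.append((r.fun,r.x))
    out.sort(key=lambda a:a[0])
    for c,x in out[:4]: print(round(c,3),"lean deg x,y",np.degrees(x[:2]).round(1),"ball",x[2:5].round(4),"yaw",np.degrees(yaw+x[5]).round(1))
E
python3 - <<'E'
from edge import *
import pickle
fit(pickle.load(open("e.pkl","rb"))["wrist"])
t=snapshot("wrist");pickle.dump({"wrist":t,"scene":snapshot("scene"),"top":snapshot("top")},open("i.pkl","wb"))
fit(t);goto((.5608,.1702,.406))
E
```

```text
1.068 lean deg x,y [-1.8  9.6] ball [0.5609 0.1805 0.1069] yaw -92.1
1.069 lean deg x,y [-1.8  9.6] ball [0.5609 0.1805 0.1069] yaw -92.1
1.069 lean deg x,y [-1.7  9.5] ball [0.5608 0.1806 0.1069] yaw -92.2
1.07 lean deg x,y [-1.7  9.7] ball [0.5607 0.1804 0.1069] yaw -92.1
1.024 lean deg x,y [-1.6  9.6] ball [0.5608 0.1804 0.1069] yaw -92.0
1.025 lean deg x,y [-1.6  9.5] ball [0.5608 0.1804 0.1069] yaw -92.0
1.025 lean deg x,y [-1.7  9.6] ball [0.5609 0.1803 0.1069] yaw -92.0
1.026 lean deg x,y [-1.6  9.6] ball [0.5608 0.1803 0.107 ] yaw -92.0
t 19.8 pos [0.5607 0.1701 0.4047] rot [ 3.141e+00  2.000e-03 -3.800e-02] F [-0.2 -0.4 -0.3] move [ 0.002 -0.002 -0.025] turn None
```

```bash
python3 - <<'E'
from edge import *
import pickle
I=pickle.load(open("i.pkl","rb"));
for n in("scene","top"): print(n); fit(I[n],starts=(-9,0,9))
w=I["wrist"]
# screw-head columns along the head row: print grey profile
for d in(0,9.6):
  Rm,c=pose([np.radians(-1.7),np.radians(d),.5608,.1804,.107,0],-1.606)
  print(d,[proj(w,Rm@np.array(q)+c).round(0).tolist() for q in((-.039,0,.047),(-.03,0,.047),(.03,0,.047),(.039,0,.047),(-.03,-.016,.065),(.03,-.016,.065))])
g=cv2.cvtColor(w["image"],cv2.COLOR_RGB2GRAY)
print(g[264,210:262].tolist());print(g[270,325:375].tolist())
E
```

```text
scene
0.415 lean deg x,y [-2.6  6.8] ball [0.5616 0.1812 0.1067] yaw -94.1
0.415 lean deg x,y [-2.5  6.9] ball [0.5614 0.1812 0.1067] yaw -94.2
0.415 lean deg x,y [-2.4  7. ] ball [0.5614 0.1812 0.1068] yaw -94.0
0.415 lean deg x,y [-2.6  7. ] ball [0.5615 0.1811 0.1067] yaw -94.1
top
1.654 lean deg x,y [-11.1  -0.5] ball [0.5608 0.1813 0.1068] yaw -89.5
1.794 lean deg x,y [-13.7  -1.5] ball [0.5609 0.1813 0.1066] yaw -86.6
1.823 lean deg x,y [6.  9.3] ball [0.5612 0.1821 0.1068] yaw -81.2
1.826 lean deg x,y [-0.7  2.8] ball [0.5618 0.1821 0.107 ] yaw -97.0
0 [[241.0, 262.0], [256.0, 262.0], [356.0, 262.0], [371.0, 262.0], [253.0, 300.0], [358.0, 300.0]]
9.6 [[232.0, 258.0], [246.0, 259.0], [343.0, 265.0], [358.0, 266.0], [237.0, 296.0], [339.0, 303.0]]
[167, 164, 166, 164, 167, 166, 166, 166, 165, 163, 166, 164, 164, 165, 164, 160, 124, 98, 89, 90, 93, 92, 89, 97, 142, 195, 215, 213, 214, 212, 212, 212, 213, 214, 214, 213, 213, 214, 214, 214, 215, 215, 214, 215, 215, 214, 215, 213, 215, 209, 145, 129]
[213, 215, 206, 149, 132, 129, 126, 125, 130, 130, 129, 132, 131, 132, 124, 111, 92, 86, 67, 62, 60, 59, 56, 57, 57, 59, 65, 85, 88, 88, 93, 89, 90, 97, 113, 165, 170, 171, 173, 170, 170, 171, 170, 170, 167, 166, 164, 165, 165, 162]
```

```bash
python3 - <<'E'
from edge import *
import pickle
F=pickle.load(open("f.pkl","rb"));fit(F["wrist"],starts=(0,6,10));print();fit(F["scene"],starts=(0,6,10));print()
g=pickle.load(open("g.pkl","rb"))[0];fit(g,starts=(0,5,10))
# where finger inner faces should appear vs. head in f (tool .1806,.5597, width .0761), at head height
w=F["wrist"];c=np.array([.5597,.1806])
for h in(.1375,.147,.156):
  print(h,[proj(w,(c[0]-.037*s_*0+dx,c[1]+s_*.03805,h)).round(0).tolist() for s_ in(1,-1) for dx in(-.008,.008)])
E
```

```text
1.369 lean deg x,y [-1.   7.8] ball [0.5602 0.1805 0.1081] yaw -92.5
1.37 lean deg x,y [-1.1  7.8] ball [0.5603 0.1805 0.108 ] yaw -92.6
1.372 lean deg x,y [-1.   7.6] ball [0.5602 0.1807 0.1081] yaw -92.6
1.372 lean deg x,y [-1.1  7.9] ball [0.5602 0.1805 0.1079] yaw -92.5

0.659 lean deg x,y [-2.   6.1] ball [0.5612 0.1814 0.1067] yaw -96.5
0.66 lean deg x,y [-1.9  6.2] ball [0.5611 0.1814 0.1068] yaw -96.3
0.66 lean deg x,y [-2.   6.2] ball [0.5611 0.1813 0.1067] yaw -96.5
0.66 lean deg x,y [-1.8  6.3] ball [0.5611 0.1813 0.1068] yaw -96.4

1.472 lean deg x,y [-0.6  7.6] ball [0.5594 0.1821 0.1073] yaw -92.7
1.472 lean deg x,y [-0.6  7.6] ball [0.5594 0.1821 0.1073] yaw -92.7
1.475 lean deg x,y [-0.5  7.6] ball [0.5594 0.182  0.1075] yaw -92.8
1.482 lean deg x,y [-0.3  7.4] ball [0.559  0.1823 0.1071] yaw -92.9
0.1375 [[246.0, 315.0], [243.0, 285.0], [404.0, 310.0], [404.0, 279.0]]
0.147 [[242.0, 325.0], [239.0, 293.0], [408.0, 319.0], [408.0, 287.0]]
0.156 [[238.0, 335.0], [235.0, 302.0], [412.0, 329.0], [413.0, 296.0]]
```

>>> apply_moves([
  [[-0.02, -0.28, 0.2, 0, 0], [-0.02, -0.28, 0.6, 0, 0], [-0.02, -0.28, 1.0, 0, 0], [-0.02, -0.28, 1.36, 0, 0], [-0.02, -0.28, 1.36, 0, 0], [-0.02, -0.22, 1.36, 0, 0.1], [-0.02, -0.22, 1.36, 0, 0.18], [-0.02, -0.22, 1.36, 0, 0.22]],
])

```text
time: 20.8
tool_pos: [0.5605, 0.1815, 0.3394]
ee_rot: [-3.139, -0.003, -0.038]
wrist_force: [0.1, 1.7, 1.8]
width: 0.0741
finger_force: 1.4
```

>>> apply_moves([
  [[0, 0, 0, 0, 0.25], [0, 0, 0, 0, 0.28], [0, 0, 0, 0, 0.31], [0, 0, 0, 0, 0.34], [0, 0, 0, 0, 0.355], [0, 0, 0, 0, 0.365], [0, 0, 0, 0, 0.365]],
])

```text
time: 21.68
tool_pos: [0.5603, 0.181, 0.338]
ee_rot: [3.142, -0.0, -0.038]
wrist_force: [-0.5, 4.0, 4.0]
width: 0.0614
finger_force: 30.0
```

>>> apply_moves([
  [[0, 0, 0, 0, 0.35], [0, 0.03, 0, 0, 0.34], [0, 0.05, 0, 0, 0.34], [0, 0.05, 0, 0, 0.345], [0, 0.05, 0, 0, 0.355], [0, 0.05, 0, 0, 0.36], [0, 0.05, 0, 0, 0.36]],
])

```text
time: 22.55
tool_pos: [0.5601, 0.1785, 0.3376]
ee_rot: [3.141, 0.001, -0.038]
wrist_force: [0.1, 3.5, 1.6]
width: 0.0606
finger_force: 8.3
```

>>> apply_moves([
  [[0, 0, 0, 0, 0.36], [0, 0, 0, 0, 0.3], [0, 0, 0, 0, 0.15], [0, 0, -0.2, 0, 0], [0, 0, -0.7, 0, 0], [0, 0.1, -1.2, 0, 0], [0, 0.17, -1.35, 0, 0], [0, 0.17, -1.35, 0, 0], [0, 0.17, -1.35, 0, 0]],
])

```text
time: 23.68
tool_pos: [0.5597, 0.17, 0.4041]
ee_rot: [3.141, 0.002, -0.038]
wrist_force: [-0.9, -0.2, -0.4]
width: 0.0937
finger_force: 0.0
```

```bash
python3 - <<'E'
from edge import *
import pickle
I={n:snapshot(n) for n in("wrist","scene")};pickle.dump(I,open("j.pkl","wb"))
for n in I: print(n); fit(I[n],starts=(-6,0,6))
goto((.5607,.1702,.405))
E
```

```text
wrist
0.993 lean deg x,y [-0.5  6.6] ball [0.5614 0.1806 0.1067] yaw -90.1
0.993 lean deg x,y [-0.4  6.6] ball [0.5614 0.1806 0.1068] yaw -90.1
0.994 lean deg x,y [-0.5  6.7] ball [0.5615 0.1806 0.1068] yaw -90.1
0.995 lean deg x,y [-0.5  6.5] ball [0.5614 0.1807 0.1066] yaw -90.1
scene
0.418 lean deg x,y [-0.4  4.5] ball [0.5611 0.1811 0.1067] yaw -92.0
0.418 lean deg x,y [-0.4  4.4] ball [0.5611 0.1812 0.1067] yaw -92.1
0.418 lean deg x,y [-0.5  4.5] ball [0.5612 0.1811 0.1067] yaw -92.0
0.418 lean deg x,y [-0.4  4.4] ball [0.5612 0.1812 0.1067] yaw -91.9
t 23.77 pos [0.5597 0.1701 0.404 ] rot [ 3.141e+00  2.000e-03 -3.800e-02] F [ 0.2 -0.6 -0.3] move [ 0.02  -0.003 -0.021] turn None
```

```bash
python3 - <<'E'
from edge import *
import pickle
I=pickle.load(open("j.pkl","rb"))
a=np.linspace(0,2*np.pi,240)
for n in I:
    s=I[n];D=np.minimum(dt(s["image"]),4).astype(np.float32);best=[]
    def cost(p,z=.0855):
        P=[proj(s,(p[0]+.038*np.cos(b),p[1]+.038*np.sin(b),z)) for b in a];P=np.array(P,np.float32)
        return cv2.remap(D,P[None,:,0],P[None,:,1],cv2.INTER_LINEAR).mean()
    g=[(cost((x,y)),x,y) for x in np.arange(.553,.570,.001) for y in np.arange(.173,.190,.001)];g.sort();print(n,"ring",np.round(g[:5],4).tolist())
    # ball silhouette
    c0=-np.array(s["R"]).T@np.array(s["t"])
    def sil(c):
        w=c-c0;d=np.linalg.norm(w);w=w/d;r=.034*np.sqrt(1-(.034/d)**2);m=c-w*.034**2/d
        u=np.cross(w,[1,0,0]);u/=np.linalg.norm(u);v=np.cross(w,u)
        return np.array([proj(s,m+r*(np.cos(b)*u+np.sin(b)*v)) for b in a],np.float32)
    g=[]
    for x in np.arange(.553,.570,.001):
        for y in np.arange(.173,.190,.001):
            P=sil(np.array([x,y,.1065]));g.append((cv2.remap(D,P[None,:,0],P[None,:,1],cv2.INTER_LINEAR).mean(),x,y))
    g.sort();print(n,"ball",np.round(g[:5],4).tolist())
for r in((.561,.181),(.561,.184)):
    print(r);fit(I["wrist"],ring=r,starts=(0,6))
E
```

```text
wrist ring [[1.4544, 0.561, 0.181], [1.6328, 0.561, 0.182], [1.639, 0.562, 0.181], [1.6397, 0.56, 0.181], [1.7254, 0.562, 0.182]]
wrist ball [[1.6394, 0.559, 0.181], [1.6538, 0.568, 0.18], [1.6822, 0.567, 0.179], [1.6898, 0.568, 0.179], [1.7244, 0.569, 0.18]]
scene ring [[0.8063, 0.563, 0.18], [0.8087, 0.562, 0.18], [0.8109, 0.563, 0.181], [0.8218, 0.562, 0.181], [0.8263, 0.561, 0.18]]
scene ball [[0.6005, 0.555, 0.179], [0.614, 0.555, 0.178], [0.6256, 0.554, 0.179], [0.6351, 0.556, 0.179], [0.6385, 0.554, 0.178]]
(0.561, 0.181)
0.993 lean deg x,y [-0.5  6.6] ball [0.5614 0.1806 0.1067] yaw -90.1
0.993 lean deg x,y [-0.4  6.6] ball [0.5614 0.1806 0.1068] yaw -90.1
0.995 lean deg x,y [-0.5  6.5] ball [0.5614 0.1807 0.1066] yaw -90.1
1.002 lean deg x,y [-0.4  6.3] ball [0.5614 0.1809 0.1069] yaw -90.2
(0.561, 0.184)
1.1 lean deg x,y [-0.5  5.8] ball [0.5614 0.1814 0.1066] yaw -90.3
1.108 lean deg x,y [-0.7  5.5] ball [0.5618 0.1817 0.1069] yaw -90.4
1.112 lean deg x,y [-0.8  5.7] ball [0.5619 0.1816 0.1069] yaw -90.4
1.114 lean deg x,y [0.  5.5] ball [0.5607 0.1817 0.1063] yaw -90.6
```

>>> apply_moves([
  [[0, -0.34, 0.2, 0, 0.1], [0, -0.34, 0.7, 0, 0.1], [0, -0.34, 1.1, 0, 0.1], [0, -0.34, 1.32, 0, 0.2], [0, -0.34, 1.32, 0, 0.3], [0, -0.34, 1.32, 0, 0.3], [0, -0.27, 1.32, 0, 0.3], [0, -0.21, 1.32, 0, 0.3], [0, -0.15, 1.32, 0, 0.3], [0, -0.15, 1.32, 0, 0.3]],
])

```text
time: 25.02
tool_pos: [0.5602, 0.1776, 0.3402]
ee_rot: [-3.14, -0.002, -0.038]
wrist_force: [0.5, 3.9, 3.5]
width: 0.0659
finger_force: 1.7
```

```bash
python3 - <<'E'
from edge import *
s=snapshot("wrist");goto((.5605,.1776,.338));fit(s,starts=(-3,3),yaw=-1.59);s=snapshot("scene");fit(s,starts=(-3,3),yaw=-1.59)
print(telemetry.get_obs()["width"])
E
```

```text
t 25.07 pos [0.5601 0.1776 0.34  ] rot [-3.141e+00 -1.000e-03 -3.800e-02] F [-0.1  3.5  1.7] move [0.007 0.001 0.04 ] turn None
1.556 lean deg x,y [0.6 1.4] ball [0.5599 0.1793 0.1083] yaw -90.8
1.557 lean deg x,y [-0.   1.6] ball [0.5605 0.1791 0.108 ] yaw -90.1
1.56 lean deg x,y [0.9 1.8] ball [0.5593 0.1789 0.1078] yaw -90.6
1.561 lean deg x,y [0.3 1.8] ball [0.56   0.1789 0.1077] yaw -90.2
0.62 lean deg x,y [-1.6 -1.7] ball [0.5615 0.1809 0.1068] yaw -92.9
0.62 lean deg x,y [-1.7 -1.7] ball [0.5616 0.1808 0.1068] yaw -92.7
0.62 lean deg x,y [-1.7 -1.8] ball [0.5614 0.1808 0.1068] yaw -92.3
0.621 lean deg x,y [-1.7 -1.4] ball [0.5616 0.1806 0.1069] yaw -92.5
0.0657716273969749
```

>>> apply_moves([
  [[0, 0.025, 0, 0, 0.3], [0, 0.05, 0, 0, 0.3], [0, 0.05, 0, 0, 0.3], [0, 0.0, 0, 0, 0.2], [0, -0.1, 0, 0, 0], [0, -0.1, -0.3, 0, 0], [0, -0.1, -0.8, 0, 0], [0, 0, -1.3, 0, 0], [0, 0.15, -1.32, 0, 0], [0, 0.15, -1.32, 0, 0]],
])

```text
time: 26.38
tool_pos: [0.5598, 0.1694, 0.4051]
ee_rot: [3.141, 0.0, -0.039]
wrist_force: [-0.8, 0.2, 0.1]
width: 0.094
finger_force: 0.0
```

```bash
python3 - <<'E'
from edge import *
import pickle
I={n:snapshot(n) for n in("wrist","scene")};pickle.dump(I,open("k.pkl","wb"))
for n in I: print(n); fit(I[n],starts=(-6,0,6))
goto((.5607,.1702,.405))
E
```

```text
wrist
0.858 lean deg x,y [-3.5  2.5] ball [0.5613 0.1804 0.1073] yaw -94.6
0.86 lean deg x,y [-3.6  2.6] ball [0.5613 0.1804 0.1071] yaw -94.5
0.862 lean deg x,y [-3.4  2.5] ball [0.5611 0.1805 0.1071] yaw -94.7
0.864 lean deg x,y [-3.9  2.9] ball [0.5617 0.1801 0.1073] yaw -94.3
scene
0.336 lean deg x,y [-4.1  0.6] ball [0.5613 0.1809 0.1067] yaw -94.2
0.336 lean deg x,y [-4.1  0.7] ball [0.5613 0.1809 0.1068] yaw -94.2
0.336 lean deg x,y [-3.9  0.7] ball [0.5611 0.1809 0.1068] yaw -94.2
0.336 lean deg x,y [-4.   0.6] ball [0.5612 0.181  0.1067] yaw -94.2
t 26.48 pos [0.5597 0.1698 0.404 ] rot [ 3.141e+00  2.000e-03 -3.900e-02] F [-0.1 -0.2 -0.5] move [ 0.02  -0.009 -0.02 ] turn None
```

>>> apply_moves([
  [[0.04, -0.23, 0, -1, 0.2], [0.04, -0.23, 0, -2, 0.3], [0.04, -0.23, 0, -3, 0.3], [0.04, -0.23, 0, -4, 0.3], [0.04, -0.23, 0, -5, 0.3], [0.04, -0.23, 0, -6, 0.3], [0.04, -0.23, 0, -7, 0.3], [0.04, -0.23, 0, -8, 0.3], [0.04, -0.23, 0, -8.78, 0.3], [0.04, -0.23, 0, -8.78, 0.3]],
])

```text
time: 27.72
tool_pos: [0.5622, 0.1816, 0.4041]
ee_rot: [-3.139, 0.001, 1.493]
wrist_force: [-0.6, -0.6, 0.3]
width: 0.0657
finger_force: 0.0
```

```bash
python3 - <<'E'
from edge import *
goto((.562,.181,.338),1.494)
s=snapshot("wrist");fit(s,starts=(-4,0,4),yaw=-1.647)
E
```

```text
t 27.73 pos [0.5622 0.1816 0.4041] rot [-3.139e+00  1.000e-03  1.493e+00] F [-0.6 -0.6  0.3] move [-0.012 -0.002  1.322] turn -0.01
0.737 lean deg x,y [-3.   2.2] ball [0.5618 0.1797 0.1068] yaw -94.6
0.743 lean deg x,y [-2.   2.3] ball [0.5606 0.1795 0.1066] yaw -94.3
0.744 lean deg x,y [-2.   2.1] ball [0.5607 0.1797 0.1067] yaw -94.2
0.745 lean deg x,y [-2.1  2.1] ball [0.5608 0.1797 0.1068] yaw -94.2
```

>>> apply_moves([
  [[-0.01, -0.02, 0.3, 0, 0.3], [-0.01, -0.02, 0.8, 0, 0.3], [-0.01, -0.02, 1.2, 0, 0.4], [-0.01, -0.02, 1.32, 0, 0.5], [-0.01, -0.02, 1.32, 0, 0.58], [-0.01, -0.02, 1.32, 0, 0.61], [-0.01, -0.02, 1.32, 0, 0.63], [-0.01, -0.02, 1.32, 0, 0.645], [-0.01, -0.02, 1.32, 0, 0.655], [-0.01, -0.02, 1.32, 0, 0.66]],
])

```text
time: 29.02
tool_pos: [0.5611, 0.1812, 0.3409]
ee_rot: [3.14, -0.001, 1.494]
wrist_force: [-2.3, -0.0, 5.9]
width: 0.0321
finger_force: 4.8
```

>>> apply_moves([
  [[0, 0, 0, 0, 0.662], [0, 0, 0, 0, 0.663]],
])

```text
time: 29.28
tool_pos: [0.5612, 0.1812, 0.3409]
ee_rot: [3.14, -0.001, 1.494]
wrist_force: [-2.4, -0.9, 5.4]
width: 0.032
finger_force: 12.9
```

>>> apply_moves([
  [[0, 0, -0.04, 0, 0.662], [-0.03, -0.01, -0.05, 0, 0.662], [-0.06, -0.01, -0.05, 0, 0.662], [-0.06, -0.01, -0.05, 0, 0.662]],
])

```text
time: 29.78
tool_pos: [0.5608, 0.1783, 0.3418]
ee_rot: [3.141, -0.001, 1.494]
wrist_force: [2.2, 3.5, -2.2]
width: 0.0322
finger_force: 8.8
```

```bash
python3 - <<'E'
from edge import *
s=snapshot("wrist");goto((.561,.181,.338),1.494);fit(s,starts=(-3,0,3),yaw=-1.647)
s=snapshot("scene");fit(s,starts=(-3,3),yaw=-1.647)
E
```

```text
t 29.82 pos [0.5607 0.1782 0.3419] rot [ 3.141e+00 -1.000e-03  1.494e+00] F [ 2.6  2.9 -2.2] move [0.056 0.001 0.078] turn 0.0
1.738 lean deg x,y [-0.5  0.6] ball [0.5607 0.1779 0.1075] yaw -94.4
1.752 lean deg x,y [-1.5 -0.2] ball [0.5617 0.1787 0.1074] yaw -94.4
1.778 lean deg x,y [-1.3 -1. ] ball [0.5614 0.1791 0.1074] yaw -94.5
1.781 lean deg x,y [-0.3 -0.2] ball [0.5603 0.1781 0.1067] yaw -94.5
0.789 lean deg x,y [ 1.9 -2.1] ball [0.5609 0.181  0.1068] yaw -94.3
0.789 lean deg x,y [ 1.9 -2.1] ball [0.5608 0.181  0.1069] yaw -94.3
0.789 lean deg x,y [ 1.9 -2.1] ball [0.5609 0.181  0.1069] yaw -94.4
0.79 lean deg x,y [ 1.9 -1.9] ball [0.5609 0.1808 0.107 ] yaw -94.0
```

>>> apply_moves([
  [[0, 0.005, 0, 0, 0.655], [0, 0.005, 0, 0, 0.63], [0, 0.005, 0, 0, 0.5], [0, 0.005, 0, 0, 0.3], [0, 0.005, -0.4, 0, 0.2], [0, 0.005, -0.9, 0, 0], [0, 0.005, -1.25, 0, 0], [0, 0.005, -1.25, 0, 0], [0, 0.005, -1.25, 0, 0]],
])

```text
time: 31.0
tool_pos: [0.5606, 0.178, 0.4034]
ee_rot: [-3.14, 0.0, 1.494]
wrist_force: [0.3, -0.2, 0.1]
width: 0.094
finger_force: 0.0
```

```bash
python3 - <<'E'
from edge import *
for n in("wrist","scene"):
  s=snapshot(n);fit(s,starts=(-4,0,4),yaw=-1.647)
goto((.561,.181,.338),1.494)
E
```

```text
0.702 lean deg x,y [-3.   2.8] ball [0.5634 0.1797 0.1067] yaw -93.8
0.704 lean deg x,y [-3.   2.6] ball [0.5635 0.1799 0.1069] yaw -93.8
0.704 lean deg x,y [-2.9  2.6] ball [0.5634 0.18   0.1068] yaw -93.8
0.704 lean deg x,y [-3.1  2.6] ball [0.5636 0.1799 0.1067] yaw -93.8
0.491 lean deg x,y [-2.8  0.5] ball [0.5611 0.1812 0.1068] yaw -95.1
0.492 lean deg x,y [-3.   0.6] ball [0.5613 0.1811 0.1068] yaw -95.3
0.492 lean deg x,y [-2.8  0.3] ball [0.5611 0.1813 0.1068] yaw -95.2
0.492 lean deg x,y [-2.7  0.5] ball [0.5611 0.1812 0.1068] yaw -95.2
t 31.1 pos [0.5606 0.1781 0.4029] rot [-3.139e+00  1.000e-03  1.494e+00] F [-0.2  0.6 -0.4] move [0.059 0.003 1.298] turn 0.0
```

>>> apply_moves([
  [[0.07, 0.02, 0.3, 0, 0.2], [0.07, 0.02, 0.8, 0, 0.4], [0.07, 0.02, 1.2, 0, 0.5], [0.07, 0.02, 1.25, 0, 0.5], [0.07, 0.06, 1.25, 0, 0.5], [0.075, 0.11, 1.25, 0, 0.5], [0.08, 0.16, 1.25, 0, 0.5], [0.085, 0.21, 1.25, 0, 0.5], [0.085, 0.21, 1.25, 0, 0.5]],
])

```text
time: 32.22
tool_pos: [0.5709, 0.1817, 0.3428]
ee_rot: [-3.139, -0.0, 1.494]
wrist_force: [-4.9, 0.3, 5.1]
width: 0.0471
finger_force: 2.7
```

>>> apply_moves([
  [[0, -0.06, 0, 0, 0.5], [0, -0.14, 0, 0, 0.4], [0, -0.2, -0.3, 0, 0.2], [0, -0.2, -0.8, 0, 0], [0, -0.2, -1.25, 0, 0], [0, -0.2, -1.25, 0, 0], [0, -0.2, -1.25, 0, 0]],
])

```text
time: 33.1
tool_pos: [0.5615, 0.1823, 0.404]
ee_rot: [-3.141, 0.0, 1.494]
wrist_force: [0.0, -0.7, -1.2]
width: 0.0939
finger_force: 0.0
```

```bash
python3 - <<'E'
from edge import *
import pickle
I={n:snapshot(n) for n in("wrist","scene")};pickle.dump(I,open("l.pkl","wb"))
for n in I: fit(I[n],starts=(-4,0,4),yaw=-1.647)
goto((.561,.181,.338),1.494)
E
```

```text
0.786 lean deg x,y [-1.8  2.8] ball [0.5625 0.1794 0.1068] yaw -93.9
0.794 lean deg x,y [-1.3  2.8] ball [0.5618 0.1795 0.1069] yaw -94.0
0.795 lean deg x,y [-1.8  2.9] ball [0.5624 0.1794 0.1071] yaw -93.9
0.799 lean deg x,y [-1.6  3.4] ball [0.5622 0.1786 0.1067] yaw -93.9
0.591 lean deg x,y [-2.3  1.1] ball [0.5611 0.181  0.1068] yaw -94.9
0.591 lean deg x,y [-2.2  1.3] ball [0.5609 0.1808 0.1068] yaw -94.7
0.591 lean deg x,y [-2.4  1.2] ball [0.5611 0.1808 0.1068] yaw -94.9
0.592 lean deg x,y [-2.5  0.9] ball [0.5612 0.1811 0.1068] yaw -95.0
t 33.2 pos [0.5614 0.1822 0.403 ] rot [-3.140e+00  1.000e-03  1.494e+00] F [0.1 0.1 0.1] move [-0.025 -0.007  1.301] turn 0.0
```

>>> apply_moves([
  [[0, 0.02, 0.5, 0, 0.3], [0, 0.02, 1.0, 0, 0.5], [0, 0.02, 1.25, 0, 0.5], [0, 0.06, 1.25, 0, 0.5], [0, 0.13, 1.25, 0, 0.5], [-0.02, 0.19, 1.25, 0, 0.5], [-0.05, 0.245, 1.25, 0, 0.5], [-0.07, 0.265, 1.25, 0, 0.5], [-0.08, 0.265, 1.25, 0, 0.5]],
])

```text
time: 34.33
tool_pos: [0.5736, 0.1781, 0.3444]
ee_rot: [-3.14, -0.003, 1.495]
wrist_force: [-6.6, 3.6, 5.8]
width: 0.0468
finger_force: 3.6
```

>>> apply_moves([
  [[0, -0.06, 0, 0, 0.5], [0, -0.14, 0, 0, 0.4], [0, -0.25, -0.3, 0, 0.2], [0.05, -0.25, -0.8, 0, 0], [0.06, -0.25, -1.25, 0, 0], [0.06, -0.25, -1.25, 0, 0], [0.06, -0.25, -1.25, 0, 0]],
])

```text
time: 35.2
tool_pos: [0.5622, 0.181, 0.404]
ee_rot: [-3.141, 0.0, 1.494]
wrist_force: [-0.4, 0.2, -0.1]
width: 0.0939
finger_force: 0.0
```

```bash
python3 - <<'E'
from edge import *
import pickle
I={n:snapshot(n) for n in("wrist","scene")};pickle.dump(I,open("m.pkl","wb"))
for n in I: fit(I[n],starts=(-4,0,4),yaw=-1.647)
goto((.561,.181,.338),1.494)
E
```

```text
0.801 lean deg x,y [-2.1  3.1] ball [0.5631 0.1801 0.1067] yaw -93.7
0.804 lean deg x,y [-1.8  3.2] ball [0.5628 0.1799 0.1068] yaw -93.6
0.804 lean deg x,y [-1.7  3.3] ball [0.5627 0.1798 0.1066] yaw -93.6
0.805 lean deg x,y [-2.1  3.4] ball [0.5631 0.1797 0.1069] yaw -93.8
0.554 lean deg x,y [-1.8  1.9] ball [0.5612 0.1809 0.1067] yaw -94.3
0.554 lean deg x,y [-1.8  2.1] ball [0.5612 0.1808 0.1068] yaw -94.2
0.554 lean deg x,y [-1.7  2.1] ball [0.5612 0.1808 0.1067] yaw -94.3
0.555 lean deg x,y [-1.7  2. ] ball [0.5612 0.1808 0.1068] yaw -94.1
t 35.3 pos [0.5621 0.1811 0.403 ] rot [-3.139e+00  1.000e-03  1.494e+00] F [ 0.1  0.6 -0.5] move [-0.004 -0.022  1.3  ] turn -0.0
```

>>> apply_moves([
  [[0, 0, 0.5, 0, 0.4], [0, 0, 1.0, 0, 0.5], [0, 0, 1.2, 0, 0.6], [0, 0, 1.2, 0, 0.64], [0, 0, 1.2, 0, 0.66], [0, 0, 1.2, 0, 0.665], [-0.05, 0, 1.2, 0, 0.665], [-0.1, 0, 1.2, 0, 0.665], [-0.15, 0, 1.2, 0, 0.665], [-0.15, 0, 1.2, 0, 0.665]],
])

```text
time: 36.55
tool_pos: [0.5612, 0.1752, 0.3459]
ee_rot: [3.141, -0.006, 1.496]
wrist_force: [-2.9, 5.8, 4.7]
width: 0.0315
finger_force: 17.8
```

>>> apply_moves([
  [[0, 0, 0, 0, 0.655], [0, 0, 0, 0, 0.6], [0, 0, 0, 0, 0.4], [0, 0, -0.4, 0, 0.2], [0.1, 0, -0.9, 0, 0], [0.15, 0, -1.2, 0, 0], [0.15, 0, -1.2, 0, 0]],
])

```text
time: 37.42
tool_pos: [0.5625, 0.1812, 0.4058]
ee_rot: [3.139, -0.001, 1.494]
wrist_force: [-0.3, 0.5, -0.4]
width: 0.0842
finger_force: 0.0
```

```bash
python3 - <<'E'
from edge import *
import pickle
I={n:snapshot(n) for n in("wrist","scene")};pickle.dump(I,open("n.pkl","wb"))
for n in I: fit(I[n],starts=(-4,0,4),yaw=-1.647)
goto((.561,.181,.338),1.494)
E
```

```text
0.766 lean deg x,y [-2.2  2.9] ball [0.5626 0.1797 0.1066] yaw -93.9
0.767 lean deg x,y [-2.4  2.9] ball [0.5629 0.1797 0.1066] yaw -94.0
0.768 lean deg x,y [-2.   3.1] ball [0.5625 0.1794 0.1064] yaw -93.9
0.77 lean deg x,y [-2.3  2.8] ball [0.5628 0.1799 0.1068] yaw -93.9
0.606 lean deg x,y [-2.3  1.5] ball [0.5611 0.1807 0.1068] yaw -94.8
0.606 lean deg x,y [-2.2  1.4] ball [0.561  0.1808 0.1068] yaw -94.8
0.607 lean deg x,y [-2.2  1.4] ball [0.561  0.1807 0.1068] yaw -94.8
0.607 lean deg x,y [-2.1  1.5] ball [0.561  0.1807 0.1068] yaw -94.9
t 37.52 pos [0.5622 0.1811 0.4035] rot [-3.141e+00  1.000e-03  1.494e+00] F [0.4 0.4 0.1] move [-0.003 -0.024  1.311] turn -0.0
```

```bash
python3 -c "
from bench import ticket;print(ticket.close_job())"
```

```text
the job is handed in; nothing more can be done
None
```

The ball vice sits in the stand's ring, ball down, jaws up and centred, released and clear of the gripper, and the job is handed in at about 37.5 s. It still leans about 3° from vertical by camera, which I could not fully remove.

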